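# Find the flush release tile and let the battery tray spring out

### The arm

A 6-joint arm with a two-finger parallel gripper is mounted at the origin on the work surface. World frame = base frame: x ahead of the robot, y to its left, z up, the work surface at z = 0. Lengths are in mm, angles in degrees, forces in N, time in s.
With the tool pointing down it reaches from about 350 to 850 mm from the base axis. Payload 8.1 kg.
Tool frame: the origin (TCP) lies at the centre of the arm's flange, where the gripper is bolted on; the fingertips stand 173 mm ahead of it and the grasp point (between the pads) lies 155 mm ahead of it; z points along the fingers, y is the line along which they close (so a half turn about z gives the same grasp; the last joint's range is limited). The gripper opens to 85 mm and grips with 20 to 120 N. Pads are 22 mm wide; open, the fingers measure 114 mm over their backs; the gripper's body (76 mm by 85 mm) begins 54 mm behind the grasp point. The pads swing forward as they close: fully open they stand 13 mm farther back than shut.
Start: joints at [58.705, 7.471, 85.268, -0, 87.261, -4.893], TCP at [266.78, 537.434, 404.692] pointing down, gripper open.
Joint ranges: [-169.43, 169.43], [-51.17, 129.36], [1.28, 143.12], [-76.62, 256.62], [0, 156.53], [-152.29, 152.29]. Speed limits (degrees/s): [136.94, 136.94, 159.86, 180, 180, 180].

### API

Orientations are given as [roll, pitch, yaw] about the fixed x, y, z axes, in that order (R = Rz(yaw) Ry(pitch) Rx(roll)).
In Python, from bench import * gives the robot as it stands.
- The arm moves only by the shell command python3 -m jog 'ROWS' [FORCE]. ROWS is text: rows parted by semicolons, each of 7 numbers parted by spaces: the shift along the tool's x, y, z scaled (see below), then the turn, a rotation vector about the tool's x, y, z scaled (see below), then the closure, from -1 (fully open) to 1 (shut). In form: tx ty tz wx wy wz hand; .... A call has 1 to 5 rows; each row shifts and turns the commanded pose from where the row before left it, along the tool's axes as they then stand; what a row does not reach is not made up. The controller multiplies each number of a shift by 0.1 m and each number of a turn by 60 degrees. A row lasts 1/8 s, in which the tool goes at most 62.5 mm and 10.7 degrees, less where a joint would pass 70% of its speed; a pose out of reach is approached as far as the arm can. A call with a number of a shift or a turn outside -1 to 1 is refused whole. A call with a gripper value outside its range is refused whole. The fingers move at their own pace and stop on an object; FORCE is the grip in N (left out, the last holds). Time passes only in rows, so rows that do not move let the fingers close. It gives the time, the measured TCP pose, the force, the opening and the grip force at its end, in the units of the state.
- sense(): the state, without advancing time (a new reading comes with each control period).
- snapshot(name): name is "side" or "top" or "wrist"; returns a dict with "img" (400x640x3 uint8, red, green, blue), "fx", "fy", "cx", "cy" (pixels), "extrinsics" (4x4, takes a point from camera to world coordinates). Camera axes: x right, y down, z forward; pixel columns grow to the right and rows downward; lengths in mm; the calibration is good to about 2 mm. A picture is of the moment at which its call begins. There is no depth.
- hand_in(): hands the job in; it is judged then, once.
The state is a dict: "time": time; "joint_pos": joint angles; "qd": joint speeds; "joint_efforts": joint torques, N m; "tool_pos": TCP position; "tcp_rot": TCP orientation; "ft_force": force on the tool from outside, world axes, zero at the start; "wrist_torque": the same for the moment, N m; "finger_gap": finger opening in mm; "grip_force": force on a finger pad.
Only numpy, scipy, OpenCV 4.12 (cv2) and the standard library are available. Lean on these libraries where they do the work, as an engineer would, in place of code of your own. Each camera call takes 0.05 s, during which the arm holds its last target. There are 200 camera calls.

### The job

Open the bench tester's battery tray: one of the five identical flush tiles on its flat top is the hidden release button, so feel along the row with the fingertips, gently, until you find the one that gives, and press it so that the tray springs out by itself. Do not touch the tray, and do not pick up, carry or push aside any of the things lying around or on the tester. Finish with the hand clear of everything.

Things in the scene. Friction and masses are not known exactly. Their poses are not given: they have to be found in the camera images.
- tester: yellow bench tester with a flat black top, a box 200 mm (its x) x 280 mm (its y) x 90 mm high, fixed to the table; origin at the centre of its underside, x away from the robot at yaw 0, y to the left, z up. A row of five flush grey tiles runs along y in its top. Steel side handles reach out to y = +-163 mm.
- tile_row (a point): middle of the tile row, in the plane of the flat top, 90 mm above the tester's origin, axes as the tester's. Five grey tiles, all alike, 56 mm (x) x 36 mm (y), flush in 38 mm wide cut-outs, are centred at x = 0, y = -84, -42, 0, 42, 84 mm, with 4 mm ribs between. Four are rigid blanks; one, in any of the five places, is the tray's release button.
- release (a joint): travel of the release tile: 0 when flush, 0.006 m when fully down. It sinks straight down against a spring (about 2 N to start, 5 N fully down) and comes back up when let go; the catch lets the tray go at about 4 mm. It does not tell where the tile is.
- tray: blue-fronted battery tray in the tester's +x face (the far side from the robot), front 124 mm wide and 42 mm high with its middle 36 mm above the table. Its origin and axes coincide with the tester's while it is shut; let go, it springs by itself 40 mm along the tester's +x in less than a second and stays out.
- spare_battery: blue spare battery pack, 70 x 40 x 30 mm, lying beside the tester on its +y side; origin at the centre of its underside; to be left alone
- screwdriver: screwdriver, about 200 mm long, lying beside the tester on its -y side; origin on its underside, near mid-length; to be left alone
- fuse_jar: small closed jar, 28 mm across and 34 mm high, standing on the tester's top near the +x, +y corner, beyond the tiles; origin at the centre of its underside; to be left alone
- parts_bin: open grey parts bin, 150 x 100 x 70 mm, on the left of the table; origin at the centre of its underside; to be left alone
- tape_roll: cardboard-coloured roll of tape, 90 mm across and 40 mm high, on the right of the table; origin at the centre of its underside; to be left alone
- spray: white bottle with a red cap, 60 mm across and 170 mm high, on the left of the table; origin at the centre of its underside; to be left alone
- carton: small cardboard box, 110 x 80 x 60 mm, on the right of the table; origin at the centre of its underside; to be left alone

How it is judged (in metres and radians):
On the way:
1. the release tile is pressed in past its catch (value of joint release above 0.0035 m), for 0.02 s.
At the end, for the whole second after the job is handed in: the tray stands at least 30 mm out of the tester and is at rest, the release tile is back up to within 2 mm of flush, and every loose thing is within 20 mm of where it started (x of tray in the frame of tester above 0.03 m and linear speed of tray below 0.02 m/s and value of joint release below 0.002 m and distance of each of spare_battery, screwdriver, fuse_jar, parts_bin, tape_roll, spray, carton from where it was at the start of the episode below 0.02 m); the robot touches nothing.
It fails at once if the robot touches the battery tray (over 1 N) (contact force between any of the fingers, the arm and tray above 1 N).
It fails at once if the fingers press on anything harder than 80 N (contact force between the fingers and anything else above 80 N).
It fails at once if a loose thing is lifted, carried or pushed more than 20 mm from where it stood (distance of any of spare_battery, screwdriver, fuse_jar, parts_bin, tape_roll, spray, carton from where it was at the start of the episode above 0.02 m).
It also fails if it takes over 48 s, if anything falls off the work surface, if the arm or the gripper's body presses on something with over 40 N, if the wrist force passes 120 N, or if a joint passes its speed limit or range.

## Working session

There is one attempt and no reset: what is moved stays moved. The work goes in short steps, Python scripts to look and compute and a shell command to move; the robot and the scene stay as the last step left them, time stands still between calls to the robot, and variables do not carry over. Pictures are saved under pics/ and viewed, at most 10 in all, crops included, and the job is handed in when it is done.

```bash
mkdir -p pics
python3 - <<'E'
from bench import *
import cv2,numpy as np
s=sense();print(s)
for n in("top","side"):
    d=snapshot(n);cv2.imwrite(f"pics/{n}0.png",d["img"][:,:,::-1]);print(n,d["fx"],d["fy"],d["cx"],d["cy"],np.round(d["extrinsics"],3).tolist())
E
```

```text
{'time': 0.0, 'joint_pos': array([ 5.87050443e+01,  7.51593004e+00,  8.53289851e+01, -8.93340164e-04,
        8.72605325e+01, -4.89284399e+00]), 'qd': array([ 0.05295588,  0.00702314, -0.03863344, -0.05174518, -0.02676524,
        0.03155734]), 'joint_efforts': array([ 5.82758039e-04, -5.69433689e+01, -5.00535679e+01, -2.14552383e-04,
        1.56049384e-02, -3.07788525e-05]), 'tool_pos': array([266.66497269, 537.23504044, 403.63837759]), 'tcp_rot': array([-1.79894861e+02, -8.10489131e-03,  1.53597924e+02]), 'ft_force': array([-0.37770424, -0.24962683, -0.00824779]), 'wrist_torque': array([ 0.0245167 , -0.01098939,  0.02022014]), 'grip_force': 0.0, 'finger_gap': 85.10727364743262}
top 361.87954183454303 361.87954183454303 322.06997436025296 206.43581041757 [[0.006, -0.997, 0.082, 426.171], [-1.0, -0.005, 0.018, -22.708], [-0.018, -0.082, -0.996, 1162.403], [0.0, 0.0, 0.0, 1.0]]
side 447.20142963402515 447.20142963402515 316.9625486519984 199.31343299810962 [[0.961, -0.193, 0.197, 245.838], [-0.276, -0.647, 0.711, -975.094], [-0.01, -0.738, -0.675, 1000.478], [0.0, 0.0, 0.0, 1.0]]
```

View pics/top0.png

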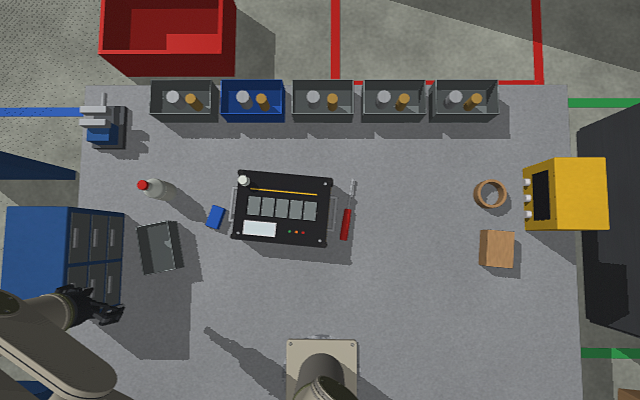

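View pics/side0.png

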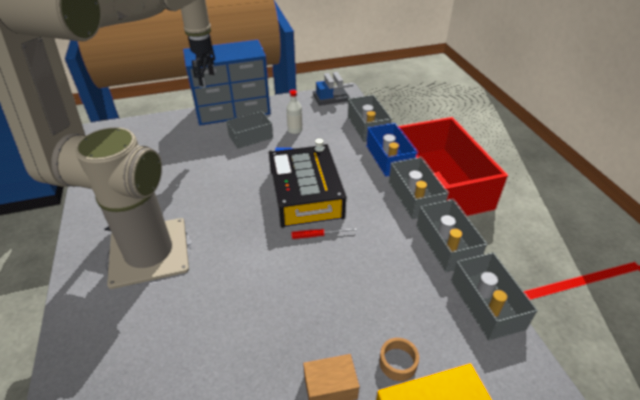

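The top view shows the tester with its five tiles running from about (254,206) to (310,211), the fuse jar at (243,180) and the battery at (215,217). The screwdriver is at (347,212). The side view agrees with this layout. Next I'll measure the tiles.

```bash
cat > h.py <<'E'
from bench import *
import cv2,numpy as np
def ray(d,uv,z):
    E=np.array(d["extrinsics"]);r=E[:3,:3]@np.array([(uv[0]-d["cx"])/d["fx"],(uv[1]-d["cy"])/d["fy"],1]);o=E[:3,3]
    return o+r*(z-o[2])/r[2]
def tiles(d,box,z,amin,amax,lo=90,hi=200):
    x0,y0,x1,y1=box;im=d["img"][y0:y1,x0:x1].astype(int)
    m=((im.min(2)>lo)&(im.max(2)<hi)&(im.max(2)-im.min(2)<30)).astype(np.uint8)
    out=[]
    for c in cv2.findContours(m,cv2.RETR_EXTERNAL,cv2.CHAIN_APPROX_NONE)[0]:
        if amin<cv2.contourArea(c)<amax:
            r=cv2.minAreaRect(c);uv=np.array(r[0])+[x0,y0];out.append((uv,r[1],ray(d,uv,z)))
    return out
E
python3 - <<'E'
from h import *
d=snapshot("top")
for t in tiles(d,(244,192,322,224),90,80,500):print(np.round(t[0],1),np.round(t[1],1),np.round(t[2],1))
print("jar",ray(d,(243,180),124),"corners",[np.round(ray(d,p,90)) for p in((239,170),(333,179),(232,238),(325,247))])
E
```

```text
[309.4 210.5] [12.2 18.3] [501.8  34.3  90. ]
[295.4 209.2] [12.1 18.4] [505.7  75.9  90. ]
[281.4 207.8] [12.1 18.3] [509.5 118.   90. ]
[267.4 206.4] [12.1 18.4] [513.5 159.7  90. ]
[253.4 205.3] [12.1 18.3] [516.8 201.6  90. ]
jar [587.52489743 226.51327084 124.        ] corners [array([623., 247.,  90.]), array([597., -36.,  90.]), array([419., 263.,  90.]), array([394., -13.,  90.])]
```

The tiles sit on a 42 mm pitch with a yaw of about -5.1°, which matches the given sizes. I'll turn the tool by +68.7° about its own z and shut the fingers, so the tool's y lies along the tester's x.

```bash
python3 -m jog '0 0 0 0 0 0.1636 1;0 0 0 0 0 0.1636 1;0 0 0 0 0 0.1636 1;0 0 0 0 0 0.1636 1' 20; python3 -m jog '0 0 0 0 0 0.1636 1;0 0 0 0 0 0.1636 1;0 0 0 0 0 0.1636 1;0 0 0 0 0 0 1'
```

```text
time: 0.65
tool_pos: [266.7, 537.3, 404.2]
tcp_rot: [-180.0, 0.0, 114.0]
ft_force: [-0.6, -0.1, 0.5]
finger_gap: 11.9
grip_force: 0.0
time: 1.15
tool_pos: [266.7, 537.4, 404.3]
tcp_rot: [-180.0, 0.0, 84.9]
ft_force: [-0.4, 1.8, 0.2]
finger_gap: -0.2
grip_force: 0.0
```

```bash
python3 -m jog '-0.39 0.349 0 0 0 0 1;-0.39 0.349 0 0 0 0 1;-0.39 0.349 0 0 0 0 1;-0.39 0.349 0 0 0 0 1'; python3 -m jog '-0.39 0.349 0 0 0 0 1;-0.39 0.349 0 0 0 0 1;-0.39 0.349 0 0 0 0 1;-0.39 0.349 0 0 0 0 1;0 0 0 0 0 0 1'
python3 - <<'E'
from h import *
print(sense()["tool_pos"])
d=snapshot("wrist");cv2.imwrite("pics/w1.png",d["img"][:,:,::-1])
E
```

```text
time: 1.65
tool_pos: [392.6, 368.2, 404.6]
tcp_rot: [180.0, -0.0, 85.2]
ft_force: [0.5, 0.2, -0.1]
finger_gap: 0.2
grip_force: 0.0
time: 2.28
tool_pos: [518.6, 198.9, 404.4]
tcp_rot: [180.0, 0.1, 84.9]
ft_force: [-0.9, 0.6, 0.3]
finger_gap: -0.0
grip_force: 0.0
[518.63970182 198.87368289 404.40666071]
```

View pics/w1.png

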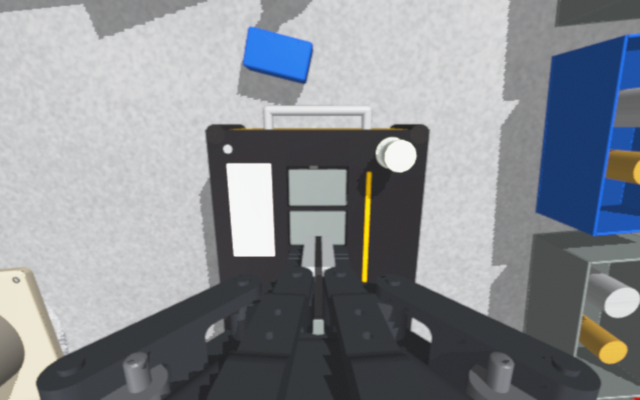

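The wrist view shows the two end tiles at (318,187) and (318,227), the jar at (398,155), and the shut fingers lined up with the row. I'll check the end tile with this camera's calibration.

Run:
```python
from h import *
d=snapshot("wrist")
print(np.round(ray(d,(318,187.5),90),1),[np.round(ray(d,p,90),1) for p in((289,169),(347,206))],np.round(ray(d,(398,157),124),1),sense()["tool_pos"])
```

```text
[518.3 205.4  90. ] [array([491.9, 226.1,  90. ]), array([545.5, 184. ,  90. ])] [588.4 232.8 124. ] [517.12834861 201.4848541  404.41864996]
```

```bash
python3 -m jog '0.015 0 0.4 0 0 0 1;0 0 0.4 0 0 0 1;0 0 0.4 0 0 0 1;0 0 0.11 0 0 0 1;0 0 0 0 0 0 1'; for i in 1; do python3 -m jog '0 0 0.03 0 0 0 1;0 0 0 0 0 0 1;0 0 0 0 0 0 1'; done
```

```text
time: 3.0
tool_pos: [516.7, 204.1, 273.7]
tcp_rot: [-179.9, 0.0, 85.0]
ft_force: [0.7, -0.2, 0.5]
finger_gap: 0.1
grip_force: 0.0
time: 3.38
tool_pos: [517.6, 203.3, 271.7]
tcp_rot: [179.9, -0.0, 84.9]
ft_force: [0.2, -0.9, 0.0]
finger_gap: 0.2
grip_force: 0.0
```

```bash
python3 -m jog '0 0 0.05 0 0 0 1;0 0 0 0 0 0 1' | egrep 'pos|force'; python3 -m jog '0 0 0.015 0 0 0 1;0 0 0 0 0 0 1'| egrep 'pos|ft';python3 -m jog '0 0 0.01 0 0 0 1;0 0 0 0 0 0 1'| egrep 'pos|ft'
```

```text
tool_pos: [516.9, 203.2, 265.1]
ft_force: [-0.2, 0.8, -0.7]
grip_force: 0.0
tool_pos: [517.1, 203.3, 264.0]
ft_force: [0.4, 0.2, -0.4]
tool_pos: [517.3, 203.3, 263.5]
ft_force: [-1.2, -1.1, 1.9]
```

Now 1 mm steps.

```bash
python3 -m jog '0 0 0.01 0 0 0 1;0 0 0 0 0 0 1' | egrep 'pos|ft'; python3 -m jog '0 0 0.01 0 0 0 1;0 0 0 0 0 0 1'| egrep 'pos|ft'
```

```text
tool_pos: [517.3, 203.3, 263.4]
ft_force: [-5.3, -2.0, 11.1]
tool_pos: [517.3, 203.3, 263.4]
ft_force: [-9.0, -3.7, 18.6]
```

End tile (+42·2) is rigid: force builds at 8 N/mm with no travel. I'll probe the other four to the same commanded depth, which is about 2 mm past contact.

```bash
python3 -m jog '0 0 -0.15 0 0 0 1;-0.42 0 0 0 0 0 1;0 0 0 0 0 0 1;0 0 0.13 0 0 0 1;0 0 0.02 0 0 0 1' >/dev/null; python3 -m jog '0 0 0 0 0 0 1'| egrep 'pos|ft'
python3 -m jog '0 0 -0.15 0 0 0 1;-0.42 0 0 0 0 0 1;0 0 0 0 0 0 1;0 0 0.13 0 0 0 1;0 0 0.02 0 0 0 1' >/dev/null; python3 -m jog '0 0 0 0 0 0 1'| egrep 'pos|ft'
```

```text
tool_pos: [514.3, 162.0, 263.4]
ft_force: [-6.5, -4.8, 21.3]
tool_pos: [510.4, 120.4, 263.3]
ft_force: [-9.7, -3.3, 25.6]
```

```bash
python3 -m jog '0 0 -0.15 0 0 0 1;-0.42 0 0 0 0 0 1;0 0 0 0 0 0 1;0 0 0.13 0 0 0 1;0 0 0.02 0 0 0 1' >/dev/null; python3 -m jog '0 0 0 0 0 0 1'| egrep 'pos|ft'
python3 -m jog '0 0 -0.15 0 0 0 1;-0.42 0 0 0 0 0 1;0 0 0 0 0 0 1;0 0 0.13 0 0 0 1;0 0 0.02 0 0 0 1' >/dev/null; python3 -m jog '0 0 0 0 0 0 1'| egrep 'pos|ft'
```

```text
tool_pos: [505.9, 78.5, 260.7]
ft_force: [1.1, 0.7, 0.9]
tool_pos: [503.0, 36.4, 263.4]
ft_force: [-7.3, -3.4, 21.0]
```

The tile at y = -42 gave: z dropped to 260.7 at a force of about 1 N, while the other four are rigid. I'll go back and press it about 5.5 mm, then lift.

```bash
python3 -m jog '0 0 -0.15 0 0 0 1;0.42 0 0 0 0 0 1;0 0 0 0 0 0 1;0 0 0.13 0 0 0 1;0 0 0.02 0 0 0 1' | egrep 'pos|ft'; python3 -m jog '0 0 0.02 0 0 0 1;0 0 0.015 0 0 0 1;0 0 0 0 0 0 1;0 0 0 0 0 0 1'| egrep 'pos|ft'
python3 -m jog '0 0 -0.1 0 0 0 1;0 0 -0.4 0 0 0 1;0 0 -0.5 0 0 0 1;0 0 -0.4 0 0 0 1;0 0 0 0 0 0 1'| egrep 'pos|ft'; python3 -m jog '0 0 0 0 0 0 1;0 0 0 0 0 0 1;0 0 0 0 0 0 1;0 0 0 0 0 0 1'>/dev/null
python3 - <<'E'
from h import *
a=snapshot("top")["img"][150:270,180:380,::-1];b=snapshot("side")["img"][120:260,220:380,::-1]
cv2.imwrite("pics/end.png",np.hstack([cv2.resize(a,(400,300)),cv2.resize(b,(400,300))]))
print(sense()["time"],sense()["tool_pos"])
E
```

```text
tool_pos: [505.7, 77.6, 260.1]
ft_force: [-0.9, 2.2, 5.0]
tool_pos: [505.7, 77.6, 257.6]
ft_force: [-2.0, 2.0, 5.9]
tool_pos: [507.1, 77.5, 402.6]
ft_force: [0.1, -0.1, -1.2]
9.975 [505.92465982  77.77842713 397.33586378]
```

View pics/end.png

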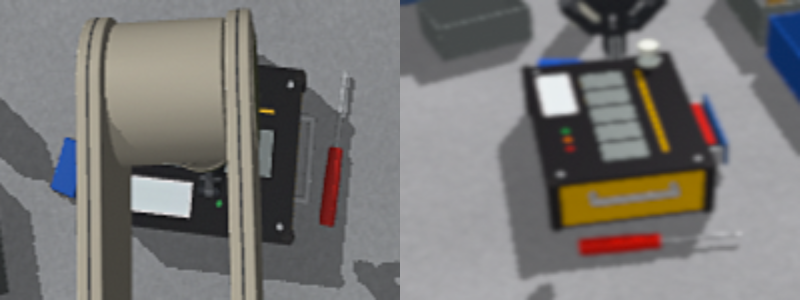

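The side view shows the tray sprung out, with its blue front at (715,128). The screwdriver, jar and battery are undisturbed and the hand is well clear.

```bash
python3 -c "
from bench import *
print(hand_in())"
```

```text
the job is handed in; nothing more can be done
None
```

The release button was the tile at y = −42 mm; pressing it sprang the tray out, nothing else in view was disturbed, and the job is handed in with the hand clear (the verdict was not shown).

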